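# Shut off the brewer's water under its sliding cover

## Robot

A 6-joint arm with a two-finger parallel gripper is mounted at the origin on a cart in front of the work surface, level with it; the furniture and walls round the work are solid. World frame = base frame: x ahead of the robot, y to its left, z up, the work surface at z = 0. Lengths are in m, angles in rad, forces in N, time in s.
With the tool pointing down it reaches from about 0.3 to 0.825 m from the base axis. Payload 5.4 kg.
Tool frame: the origin (TCP) lies between the finger pads; the fingertips stand 14 mm ahead of it and the grasp point (between the pads) lies 5 mm behind it; z points along the fingers, y is the line along which they close (so a half turn about z gives the same grasp; the last joint's range is limited). The gripper opens to 92 mm and grips with 3 to 60 N. Pads are 20 mm wide; open, the fingers measure 128 mm over their backs; the gripper's body (75 mm by 189 mm) begins 69 mm behind the grasp point.
Start: joints at [0.986, 0.158, 1.597, -0, 1.386, -0.21], TCP at [0.211, 0.535, 0.229] pointing down, gripper open.
Joint ranges: [-2.91, 2.91], [-0.94, 2.29], [0.18, 2.7], [-1.29, 4.43], [0.17, 2.64], [-3, 3]. Speed limits (rad/s): [2.57, 2.57, 3.14, 3.14, 3.14, 3.14].

## Interface

Orientations are given as a 3x3 rotation matrix whose columns are the frame's x, y, z axes.
In Python, from plant import * gives the robot as it stands.
- The arm moves only by the tool servo_tool, never from a script. Its argument "targets" is a list of rows, each a list of 7 numbers: the gripper's target within -1 to 1 (shut at 1, half-way at 0, fully open at -1), then the shift along the tool's x, y, z in cm, then the turn, a rotation vector about the tool's x, y, z in degrees. In form: [[grip, tx, ty, tz, ax, ay, az], ...]. A call has 1 to 20 rows; each row shifts and turns the commanded pose from where the row before left it, along the tool's axes as they then stand; what a row does not reach is not made up. A row lasts 1/12 s, in which the tool goes at most 41.7 mm and 7.16 degrees, less where a joint would pass 70% of its speed; a pose out of reach is approached as far as the arm can. A call with a gripper value outside its range is refused whole. The fingers move at their own pace and stop on an object; the grip force is fixed at half the most. Time passes only in rows, so rows that do not move let the fingers close. It gives the time, the measured TCP pose, the force, the opening and the grip force at its end, in the units of the state.
- state(): the state, without advancing time (a new reading comes with each control period).
- camera(name): name is "side" or "top" or "wrist"; returns a dict with "color" (420x560x3 uint8, red, green, blue), "fx", "fy", "cx", "cy" (pixels), "extrinsics" (4x4, takes a point from camera to world coordinates). Camera axes: x right, y up, looking along -z (the intrinsics and any distortion apply to the point x, -y, -z); pixel columns grow to the right and rows downward; lengths in m; the calibration is good to about 2 mm. A picture is of the moment at which its call begins. There is no depth.
- job_done(): hands the job in; it is judged then, once.
The state is a dict: "time_s": time; "joint_positions": joint angles; "joint_velocities": joint speeds; "joint_efforts": joint torques, N m; "tcp_pos": TCP position; "orientation": TCP orientation; "ft_force": force on the tool from outside, world axes, zero at the start; "moment": the same for the moment, N m; "opening": opening from 0.0 (shut) to 1.0 (fully open); "finger_force": force on a finger pad.
Only numpy, scipy, OpenCV 4.12 (cv2) and the standard library are available. Lean on these libraries where they do the work, as an engineer would, in place of code of your own. Each camera call takes 0.05 s, during which the arm holds its last target. There are 200 camera calls.

## Task

Slide the loose metal cover of the white valve box all the way back (away from you) onto the rear of the box by pushing its upright rib, without ever lifting it. In the opening two quarter-turn valve handles appear: push the marked one, the handle that ends in a round disc, shut, a full quarter turn until it stands across its pipe against its stop. Leave the other, plain straight handle and the things standing around the box as they are.

Things in the scene. Friction and masses are not known exactly. Their poses are not given: they have to be found in the camera images.
- valve_box: White plastic valve box fixed to the worktop, 306 (x) x 330 (y) x 62 mm, guide ribs to 72 mm. Origin: on the worktop under the centre of its pocket; x points away from the robot at yaw 0, y left. Pocket: x -70..70, y -145..145 mm, open at the top, floor at 4 mm, rim at 62 mm. Ribs along both sides (inner faces y = +-157) keep the cover straight.
- rear_stop (a point): Front face of the stop at the back of the box, box x = 223, 72 mm high: it ends the cover's travel. Between the pocket and this stop lies the flat rear deck, 61 mm high, on which the cover ends.
- cover: Loose dark steel-coloured cover plate, 150 (x) x 306 (y) x 6 mm, 0.4 kg, that lies flat on the rim of the box at 62 mm (top face at 68 mm) and hides the pocket. Origin: centre of its underside. It starts with this origin at box x = -3 to 9 mm and slides along box +x; against the rear stop its origin is at box x = 148 mm. Pushing it takes a few newtons.
- cover_rib (a point): Centre of the upright rib on the cover: 10 (x) x 80 (y) mm, 68 to 92 mm above the worktop, 55 mm in front (box -x) of the cover's origin. Push its front face in box +x.
- brew_valve: The marked valve (brass and copper, under the cover at the start). Origin: on the worktop, below the vertical axis of its handle, at box x = 40, y = +60 or -60 mm (either place may be either valve). Its pipe runs along box x, top of pipe at 23 mm, top of brass body at 29 mm.
- brew_handle (a joint): Marked handle, ending in a round disc. Bar 12 mm wide, 39 to 51 mm above the worktop. 0 rad = open (points along box -x, to the robot), 1.571 = shut at its stop (along box -y, to the right); direction from the axis is (-cos q, -sin q) in the box frame. Starts at 0.02 to 0.3. Friction about 0.06 N m; it stays where it is left.
- brew_tip (a point): Centre of the disc (28 mm across, 12 mm thick) that ends the marked handle, 57 mm from the axis, 45 mm above the worktop.
- rinse_valve: The other valve, of the same build, at the other of the two places; origin as for brew_valve.
- rinse_handle (a joint): Its plain straight handle: same bar, 12 mm wide to 71 mm out, no disc; same joint meaning, starts at 0.02 to 0.3. To be left alone.
- rinse_tip (a point): Point on the plain handle 57 mm from its axis, 45 mm above the worktop.
- dosing_cup: Loose steel dosing cup, 60 mm across, 62 mm high, origin at its underside; to the left of the box. To be left alone.
- tamper: Loose tamper with wooden handle, 58 mm across, 85 mm high, origin at its underside; to the right of the box. To be left alone.
- bowl: Loose cupping bowl, 68 mm across, 50 mm high, origin at its underside; to the right of the box, behind the tamper. To be left alone.

How it is judged:
By the outcome, as a careful person would: the job done as asked, in the order asked, and still so for the second after the job is handed in, with the robot touching nothing.
It also fails if it takes over 45 s, if anything falls off the work surface, if the arm or the gripper's body presses on something with over 40 N, if the wrist force passes 120 N, or if a joint passes its speed limit or range.

## Working session

There is one attempt and no reset: what is moved stays moved. The work goes in short steps, Python scripts to look and compute and a tool call to move; the robot and the scene stay as the last step left them, time stands still between calls to the robot, and variables do not carry over. Pictures are saved under pics/ and viewed, at most 10 in all, crops included, and the job is handed in when it is done.

Besides the shell and the picture viewer there is one more tool, called after "Emit:" in YAML: its name, and indented under it one key for each argument. servo_tool: Moves the arm, as the interface text tells. Its arguments: {"type":"object","properties":{"targets":{"type":"array"}},"required":["targets"]}

```bash
ls; mkdir -p pics; cat > h.py <<'E'
from plant import *
import numpy as np, cv2
def ray(c,u,v):
    E=np.array(c["extrinsics"]);d=np.array([(u-c["cx"])/c["fx"],-(v-c["cy"])/c["fy"],-1])
    return E[:3,3],E[:3,:3]@d
def onz(c,u,v,z):
    o,d=ray(c,u,v);return o+d*(z-o[2])/d[2]
def proj(c,p):
    E=np.array(c["extrinsics"]);q=E[:3,:3].T@(np.array(p)-E[:3,3])
    return c["cx"]+c["fx"]*q[0]/-q[2], c["cy"]+c["fy"]*-q[1]/-q[2]
def tri(c1,p1,c2,p2):
    o1,d1=ray(c1,*p1);o2,d2=ray(c2,*p2)
    t=np.linalg.lstsq(np.c_[d1,-d2],o2-o1,rcond=None)[0]
    a,b=o1+t[0]*d1,o2+t[1]*d2;return (a+b)/2,np.linalg.norm(a-b)
def save(n,f):
    c=camera(n);cv2.imwrite(f"pics/{f}.png",c["color"][:,:,::-1]);return c
E
python3 - <<'E'
from h import *
s=state();print(s)
for n in("top","side"):
    c=save(n,n+"0");print(n,{k:np.round(c[k],3) for k in c if k!="color"})
a,b=[cv2.imread(f"pics/{n}0.png") for n in("top","side")]
E
```

```text
pics
{'time_s': 0.0, 'joint_positions': array([ 9.85896744e-01,  1.59052214e-01,  1.59824491e+00, -1.85845079e-05,
        1.38618454e+00, -2.10068119e-01]), 'joint_velocities': array([ 3.91309167e-04, -2.66677579e-04, -2.28925162e-03, -1.22638835e-03,
        2.29451875e-04, -8.04206722e-06]), 'joint_efforts': array([-2.63436101e-03, -3.85571909e+01, -3.22105587e+01,  6.99386001e-02,
        3.79026553e-02, -1.27375665e-04]), 'tcp_pos': array([0.21018213, 0.53455721, 0.22761077]), 'orientation': array([[-9.30570401e-01,  3.66111557e-01, -1.02772223e-03],
       [ 3.66112806e-01,  9.30569127e-01, -1.58508479e-03],
       [ 3.76048714e-04, -1.85129526e-03, -9.99998216e-01]]), 'ft_force': array([-0.4663892 ,  0.09338309, -0.19033904]), 'moment': array([ 0.03017987, -0.0256964 , -0.01566788]), 'finger_force': 0.0, 'opening': 1.0040841286540136}
top {'fx': np.float64(403.688), 'fy': np.float64(403.688), 'cx': np.float64(280.764), 'cy': np.float64(205.171), 'extrinsics': array([[ 0.024,  0.985, -0.173,  0.474],
       [-1.   ,  0.024,  0.002,  0.012],
       [ 0.006,  0.173,  0.985,  1.017],
       [ 0.   ,  0.   ,  0.   ,  1.   ]])}
side {'fx': np.float64(523.218), 'fy': np.float64(523.218), 'cx': np.float64(273.029), 'cy': np.float64(209.19), 'extrinsics': array([[ 0.937,  0.197, -0.287,  0.282],
       [-0.348,  0.554, -0.757, -0.86 ],
       [ 0.01 ,  0.809,  0.588,  0.762],
       [ 0.   ,  0.   ,  0.   ,  1.   ]])}
```

View pics/top0.png

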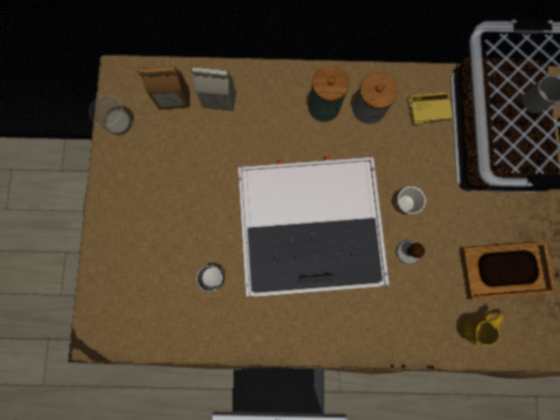

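View pics/side0.png

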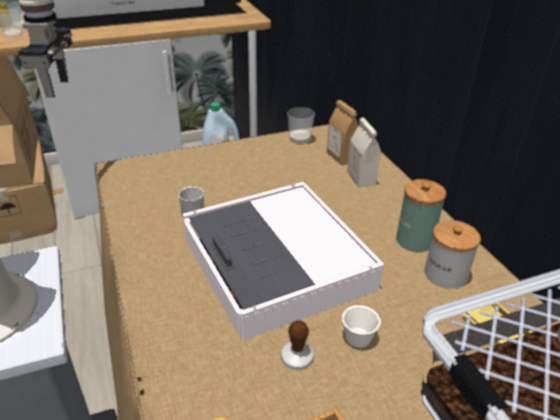

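The top view shows the box's outer corners near (238,167), (374,158), (387,285) and (246,295). The dark cover spans (248,222) to (382,290) and the rib sits at about (317,277). In the side view the rib is near (222,251). The cup is left of the box and the tamper and bowl are right of it, all clear of the path.

```bash
cat > m.py <<'E'
from h import *
import h
def cover(c,box):
    g=cv2.cvtColor(c["color"],cv2.COLOR_RGB2HSV)
    hs=c["color"].astype(int); m=((hs.max(2)<95)&((hs.max(2)-hs.min(2))<25)).astype(np.uint8)*255
    x0,y0,x1,y1=box; k=np.zeros_like(m);k[y0:y1,x0:x1]=m[y0:y1,x0:x1]
    k=cv2.morphologyEx(k,cv2.MORPH_CLOSE,np.ones((5,5)))
    k=cv2.morphologyEx(k,cv2.MORPH_OPEN,np.ones((5,5)))
    cn=max(cv2.findContours(k,0,2)[0],key=cv2.contourArea)
    q=cv2.approxPolyDP(cn,.04*cv2.arcLength(cn,1),True)[:,0];return q,cv2.minAreaRect(cn)
if __name__=="__main__":
    ct,cs=camera("top"),camera("side")
    q,r=cover(ct,(235,205,392,300));print("top",q.tolist(),r)
    w=np.array([onz(ct,*p,.068) for p in q]);print(np.round(w,4).tolist())
    print("sides",np.linalg.norm(w-np.roll(w,-1,0),axis=1))
    q2,r2=cover(cs,(180,190,320,310));print("side",q2.tolist())
    print(np.round([onz(cs,*p,.068) for p in q2],4).tolist())
    a=cv2.resize(ct["color"][255:300,240:392],None,fx=5,fy=5,interpolation=2)
    b=cv2.resize(cs["color"][220:290,180:300],None,fx=5,fy=5,interpolation=2)
    b=cv2.copyMakeBorder(b,0,0,0,a.shape[1]-b.shape[1],0)
    im=np.vstack([a,b]);im=np.clip(im.astype(int)*2,0,255).astype(np.uint8)
    cv2.imwrite("pics/rib.png",im[:,:,::-1])
E
python3 m.py
```

```text
top [[374, 219], [249, 228], [252, 290], [381, 280]] ((313.9825439453125, 254.78138732910156), (64.55377197265625, 130.3834686279297), 85.42607879638672)
[[0.613, -0.2127, 0.068], [0.5843, 0.0835, 0.068], [0.4411, 0.0712, 0.068], [0.4707, -0.2266, 0.068]]
sides [0.2974992  0.14374938 0.29925935 0.14297162]
side [[213, 236], [205, 248], [224, 273], [233, 263]]
[[0.4684, -0.0138, 0.068], [0.4429, -0.046, 0.068], [0.4588, -0.1309, 0.068], [0.4834, -0.1092, 0.068]]
```

View pics/rib.png

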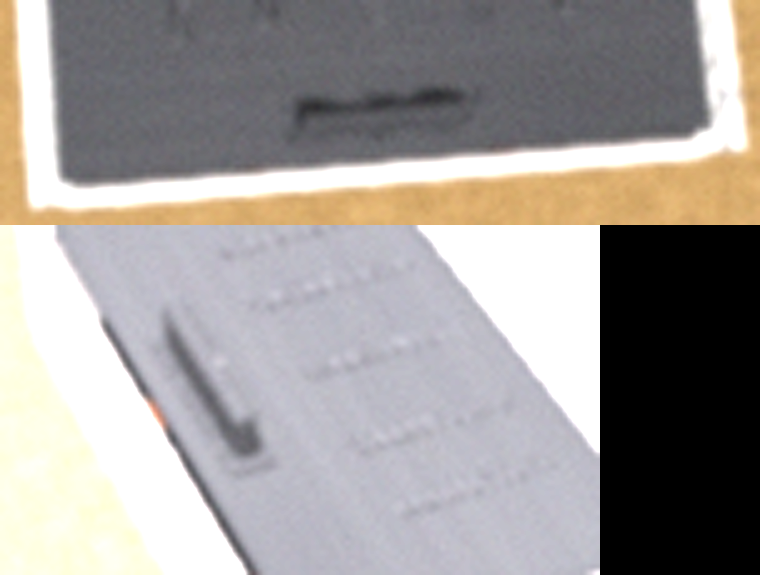

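```bash
cat >> h.py <<'E'
YAW=np.radians(5.67)
def bx(y=None):
    y=YAW if y is None else y
    return np.array([[np.cos(y),-np.sin(y)],[np.sin(y),np.cos(y)]])
def to(p,yaw=None):
    "tool-frame shift (cm), turn about tool z to have tool x along -box x"
    s=state();R=s["orientation"];yaw=YAW if yaw is None else yaw
    a=np.arctan2(R[1,0],R[0,0]);t=-np.degrees((yaw+np.pi-a+np.pi)%(2*np.pi)-np.pi)
    print("turn z",round(t,2),"shift cm",np.round(100*R.T@(np.array(p)-s["tcp_pos"]),2),"tilt",np.round(R[:,2],4))
E
python3 - <<'E'
from h import *
ct,cs=camera("top"),camera("side")
print(tri(ct,(316,275),cs,(221,248)))
print(onz(ct,316,275,.092),onz(cs,222,247,.092))
to((.433,-.081,.15))
E
```

```text
(array([ 0.47417965, -0.07364925,  0.08164712]), np.float64(0.00882251270370781))
[ 0.47844504 -0.07364188  0.092     ] [ 0.46967713 -0.08252352  0.092     ]
turn z -27.14 shift cm [-43.26 -49.16   7.85] tilt [-3.e-04 -5.e-04 -1.e+00]
```

Emit:
servo_tool:
  targets:
    - [1, 0, 0, 0, 0, 0, -6.8]
    - [1, 0, 0, 0, 0, 0, -6.8]
    - [1, 0, 0, 0, 0, 0, -6.8]
    - [1, 0, 0, 0, 0, 0, -6.8]
    - [1, 0, 0, 0, 0, 0, 0]

```text
time_s: 0.72
tcp_pos: [0.2105, 0.535, 0.2285]
orientation: [[-0.995, -0.103, -0.0], [-0.103, 0.995, -0.0], [0.0, -0.0, -1.0]]
ft_force: [0.3, -0.1, 1.3]
opening: 0.661
finger_force: 0.0
```

Emit:
servo_tool:
  targets:
    - [1, -0.79, -3.18, 0, 0, 0, 0]
    - [1, -0.79, -3.18, 0, 0, 0, 0]
    - [1, -0.79, -3.18, 0, 0, 0, 0]
    - [1, -0.79, -3.18, 0, 0, 0, 0]
    - [1, -0.79, -3.18, 0, 0, 0, 0]
    - [1, -0.79, -3.18, 0, 0, 0, 0]
    - [1, -0.79, -3.18, 0, 0, 0, 0]
    - [1, -0.79, -3.18, 0, 0, 0, 0]
    - [1, -0.79, -3.18, 0, 0, 0, 0]
    - [1, -0.79, -3.18, 0, 0, 0, 0]
    - [1, -0.79, -3.18, 0, 0, 0, 0]
    - [1, -0.79, -3.18, 0, 0, 0, 0]
    - [1, -0.79, -3.18, 0, 0, 0, 0]
    - [1, -0.79, -3.18, 0, 0, 0, 0]
    - [1, -0.79, -3.18, 0, 0, 0, 0]
    - [1, -0.79, -3.18, 0, 0, 0, 0]
    - [1, -0.79, -3.18, 0, 0, 0, 0]
    - [1, -0.79, -3.18, 0, 0, 0, 0]
    - [1, -0.79, -3.18, 0, 0, 0, 0]
    - [1, -0.79, -3.18, 0, 0, 0, 0]

```text
time_s: 2.38
tcp_pos: [0.4315, -0.0838, 0.2287]
orientation: [[-0.995, -0.095, 0.001], [-0.095, 0.995, -0.0], [-0.001, -0.0, -1.0]]
ft_force: [0.7, 0.2, -0.4]
opening: 0.006
finger_force: 0.0
```

```bash
python3 - <<'E'
from h import *
c=save("wrist","w1");to((.433,-.081,.15));print(np.round(c["extrinsics"],3),c["fx"])
print(proj(c,(.4725,-.0766,.092)))
E
```

```text
turn z -0.36 shift cm [-0.07  0.77  7.89] tilt [ 0.0017 -0.0041 -1.    ]
[[-0.094 -0.965 -0.244  0.364]
 [ 0.996 -0.091 -0.024 -0.091]
 [ 0.001 -0.245  0.969  0.384]
 [ 0.     0.     0.     1.   ]] 344.4229942106806
(np.float64(277.94943914088407), np.float64(248.92934374878126))
```

View pics/w1.png

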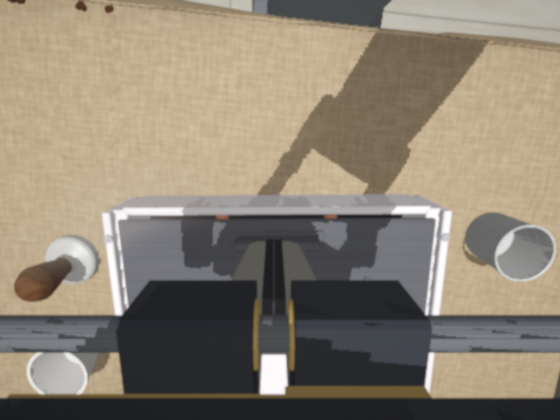

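The wrist view is square to the box. The rib runs from (232,238) to (318,238), close to the predicted (278,249). Two red/brown marks sit on the front lip near (222,217) and (330,217).

```bash
python3 - <<'E'
from h import *
c=camera("wrist")
col=c["color"].astype(int)
for cc in (225,238,245,312):print(cc,[int(v) for v in col[205:262,cc].sum(1)/3])
for z in(.068,.092):print(z,onz(c,278,237,z),onz(c,278,243,z))
print("front lip",onz(c,278,212,.062))
E
```

```text
225 [169, 180, 179, 175, 173, 172, 169, 162, 145, 124, 109, 101, 92, 79, 75, 87, 106, 117, 120, 115, 102, 92, 88, 84, 77, 71, 69, 70, 70, 70, 69, 69, 68, 69, 69, 68, 68, 68, 69, 69, 68, 68, 68, 69, 69, 69, 69, 69, 69, 69, 67, 67, 68, 69, 70, 69, 70]
238 [159, 165, 170, 173, 173, 172, 169, 156, 123, 79, 50, 44, 50, 60, 66, 70, 70, 71, 71, 72, 71, 70, 70, 69, 68, 66, 67, 68, 69, 69, 70, 70, 68, 69, 68, 68, 67, 66, 66, 65, 65, 65, 66, 68, 69, 69, 70, 69, 68, 69, 67, 67, 68, 70, 70, 70, 70]
245 [160, 166, 171, 174, 174, 173, 169, 155, 122, 79, 47, 42, 50, 60, 66, 70, 70, 71, 72, 71, 70, 70, 70, 69, 66, 65, 66, 67, 66, 62, 57, 55, 55, 55, 55, 58, 61, 64, 68, 70, 72, 73, 72, 70, 70, 72, 76, 80, 83, 85, 87, 88, 88, 89, 88, 88, 88]
312 [178, 190, 186, 178, 174, 172, 168, 152, 112, 61, 35, 41, 55, 65, 69, 70, 72, 75, 75, 72, 71, 72, 71, 68, 65, 65, 66, 67, 65, 60, 56, 55, 56, 56, 57, 59, 62, 66, 68, 71, 72, 72, 71, 68, 65, 65, 66, 69, 70, 69, 69, 68, 69, 69, 69, 70, 71]
0.068 [ 0.47098537 -0.08194759  0.068     ] [ 0.4770905 -0.081366   0.068    ]
0.092 [ 0.46296141 -0.08295447  0.092     ] [ 0.46860375 -0.08241696  0.092     ]
front lip [ 0.44766371 -0.08410865  0.062     ]
```

Emit:
servo_tool:
  targets:
    - [1, 0, 0.4, 3.5, 0, 0, -0.4]
    - [1, 0, 0, 3.5, 0, 0, 0]
    - [1, 0, 0, 3.5, 0, 0, 0]
    - [1, 0, 0, 2.0, 0, 0, 0]
    - [1, 0, 0, 1.4, 0, 0, 0]
    - [1, 0, 0, 0, 0, 0, 0]
    - [1, 0, 0, 0, 0, 0, 0]

```text
time_s: 3.07
tcp_pos: [0.4302, -0.0772, 0.0894]
orientation: [[-0.994, -0.105, -0.001], [-0.105, 0.994, 0.001], [0.001, 0.001, -1.0]]
ft_force: [0.6, 0.0, 0.8]
opening: 0.009
finger_force: 0.0
```

Contact is due after about 2.7 cm. I'll push slowly to about 15 cm, then read the force.

Emit:
servo_tool:
  targets:
    - [1, -1, 0, 0, 0, 0, 0]
    - [1, -0.8, 0, 0, 0, 0, 0]
    - [1, -0.5, 0, 0, 0, 0, 0]
    - [1, -0.5, 0, 0, 0, 0, 0]
    - [1, -0.6, 0, 0, 0, 0, 0]
    - [1, -0.8, 0, 0, 0, 0, 0]
    - [1, -0.8, 0, 0, 0, 0, 0]

```text
time_s: 3.65
tcp_pos: [0.4797, -0.0727, 0.0902]
orientation: [[-0.994, -0.107, -0.003], [-0.107, 0.994, -0.0], [0.003, 0.0, -1.0]]
ft_force: [-7.2, -0.6, 5.7]
opening: 0.004
finger_force: 3.5
```

Emit:
servo_tool:
  targets:
    - [1, -0.8, 0, 0, 0, 0, 0]
    - [1, -0.8, 0, 0, 0, 0, 0]
    - [1, -0.8, 0, 0, 0, 0, 0]
    - [1, -0.8, 0, 0, 0, 0, 0]
    - [1, -0.8, 0, 0, 0, 0, 0]
    - [1, -0.8, 0, 0, 0, 0, 0]
    - [1, -0.8, 0, 0, 0, 0, 0]
    - [1, -0.8, 0, 0, 0, 0, 0]
    - [1, -0.8, 0, 0, 0, 0, 0]
    - [1, -0.8, 0, 0, 0, 0, 0]
    - [1, -0.8, 0, 0, 0, 0, 0]
    - [1, -0.8, 0, 0, 0, 0, 0]
    - [1, 0, 0, 0, 0, 0, 0]

```text
time_s: 4.73
tcp_pos: [0.5764, -0.0634, 0.0903]
orientation: [[-0.994, -0.107, -0.001], [-0.107, 0.994, -0.002], [0.001, -0.002, -1.0]]
ft_force: [-3.1, -3.1, 0.4]
opening: 0.002
finger_force: 1.5
```

Emit:
servo_tool:
  targets:
    - [1, -0.5, 0, 0, 0, 0, 0]
    - [1, -0.5, 0, 0, 0, 0, 0]
    - [1, -0.4, 0, 0, 0, 0, 0]
    - [1, -0.3, 0, 0, 0, 0, 0]
    - [1, -0.2, 0, 0, 0, 0, 0]
    - [1, -0.2, 0, 0, 0, 0, 0]

```text
time_s: 5.23
tcp_pos: [0.5913, -0.0611, 0.0901]
orientation: [[-0.994, -0.108, -0.016], [-0.108, 0.994, -0.001], [0.016, 0.0, -1.0]]
ft_force: [-28.1, -4.0, 22.2]
opening: 0.003
finger_force: 14.6
```

Emit:
servo_tool:
  targets:
    - [1, 0.8, 0, 0, 0, 0, 0]
    - [1, 1.5, 0, 0, 0, 0, 0]
    - [1, 0, 0, -3, 0, 0, 0]
    - [1, 3, 0, -4, 0, 0, 0]
    - [1, 3, 0, -4, 0, 0, 0]
    - [1, 3, 0, -4, 0, 0, 0]
    - [1, 3, 0, 0, 0, 0, 0]
    - [1, 2, 0, 0, 0, 0, 0]
    - [1, 0, 0, 0, 0, 0, 0]

```text
time_s: 5.98
tcp_pos: [0.4479, -0.0759, 0.2206]
orientation: [[-0.994, -0.106, 0.001], [-0.106, 0.994, -0.001], [-0.001, -0.001, -1.0]]
ft_force: [-0.2, 0.1, -0.9]
opening: 0.001
finger_force: 0.0
```

```bash
python3 - <<'E'
from h import *
c=save("wrist","w2");t=save("top","t2");s=save("side","s2")
a=cv2.resize(t["color"][145:305,225:400],(437,400),interpolation=2)
b=cv2.resize(s["color"][175:340,170:390],(360,270),interpolation=2)
w=cv2.resize(c["color"],(360,270))
r=np.vstack([w,b]); a=cv2.copyMakeBorder(a,0,140,0,0,0)
cv2.imwrite("pics/m2.png",np.clip(np.hstack([a,r]).astype(int)*1.4,0,255).astype(np.uint8)[:,:,::-1])
E
```

```text
(no output)
```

View pics/m2.png

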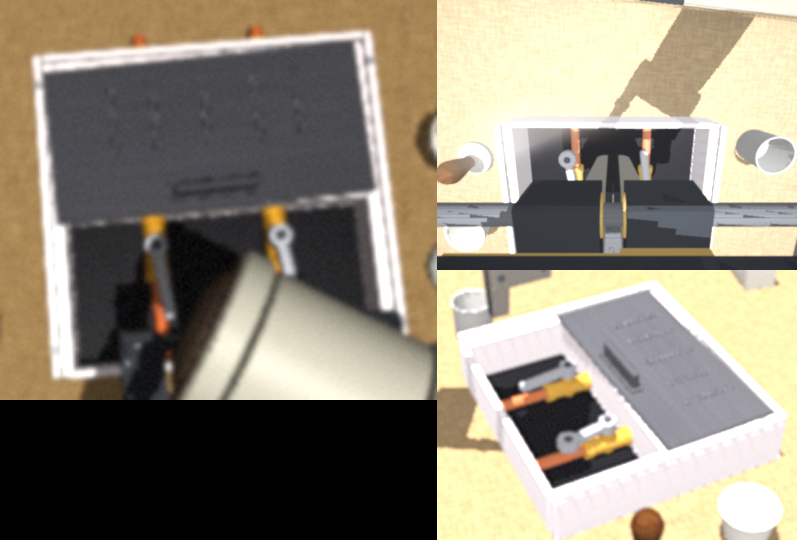

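The cover is back on the rear deck against the stop. The marked valve is the right one: its disc is at about (251,280) in the side view and (202,249) in the wrist view. The plain handle is on the left, and both are fully exposed.

```bash
python3 - <<'E'
from h import *
c,t,s=camera("wrist"),camera("top"),camera("side")
print("disc tri",tri(c,(202,249),s,(250.7,279.5)),onz(c,202,249,.051),onz(s,250.7,279.5,.051))
A=onz(t,337.4,239,.053);L=onz(t,287.4,242.2,.053)
print("axes",A,L,np.linalg.norm(A-L),np.degrees(np.arctan2(-(L-A)[0],(L-A)[1])))
e=onz(t,337.4,145+203/2.5,.068);B=bx(np.radians(6));print("cover edge rel axis box",B.T@(e-A)[:2])
# rear edge: profile along box x at column through cover middle
col=t["color"].astype(int).sum(2)/3
print([int(v) for v in col[150:180,300]],[(r,np.round((B.T@(onz(t,300,r,.07)-A)[:2]),3).tolist()) for r in(165,170,175)])
E
```

```text
disc tri (array([ 0.51078983, -0.14293915,  0.04654533]), np.float64(0.004691219619980709)) [ 0.51154056 -0.14214572  0.051     ] [ 0.50693062 -0.14838479  0.051     ]
axes [ 0.56469742 -0.12773772  0.053     ] [ 0.5541751  -0.00828485  0.053     ] 0.11991541641281869 5.034054610743297
cover edge rel axis box [ 0.02900385 -0.00088954]
[92, 91, 91, 91, 90, 92, 93, 91, 94, 93, 96, 113, 146, 176, 173, 151, 144, 138, 99, 62, 56, 53, 54, 53, 53, 54, 53, 52, 53, 53] [(165, [0.185, 0.074]), (170, [0.172, 0.075]), (175, [0.16, 0.076])]
```

The rear gap might still be a few mm, so I'll push again gently to test it.

Emit:
servo_tool:
  targets:
    - [1, -3, 0, 0, 0, 0, 0]
    - [1, -3, 0, 2, 0, 0, 0]
    - [1, -3, 0, 3, 0, 0, 0]
    - [1, -3, 0, 4, 0, 0, 0]
    - [1, -0.8, 0, 3, 0, 0, 0]
    - [1, 0, 0, 1.0, 0, 0, 0]
    - [1, 0, 0, 0, 0, 0, 0]

```text
time_s: 6.87
tcp_pos: [0.5691, -0.0618, 0.0927]
orientation: [[-0.994, -0.107, -0.008], [-0.107, 0.994, 0.002], [0.007, 0.003, -1.0]]
ft_force: [-0.3, 0.6, 0.1]
opening: 0.004
finger_force: 0.0
```

Emit:
servo_tool:
  targets:
    - [1, -0.4, 0, 0, 0, 0, 0]
    - [1, -0.4, 0, 0, 0, 0, 0]
    - [1, 0, 0, 0, 0, 0, 0]

```text
time_s: 7.12
tcp_pos: [0.5814, -0.0627, 0.0995]
orientation: [[-0.994, -0.107, 0.005], [-0.107, 0.994, -0.001], [-0.005, -0.002, -1.0]]
ft_force: [0.6, -0.1, 0.4]
opening: 0.006
finger_force: 0.0
```

Emit:
servo_tool:
  targets:
    - [1, 0, 0, 1.0, 0, 0, 0]
    - [1, 0, 0, 0, 0, 0, 0]
    - [1, -0.3, 0, 0, 0, 0, 0]
    - [1, -0.3, 0, 0, 0, 0, 0]
    - [1, 0, 0, 0, 0, 0, 0]

```text
time_s: 7.53
tcp_pos: [0.586, -0.0615, 0.0872]
orientation: [[-0.994, -0.107, 0.001], [-0.107, 0.994, -0.0], [-0.001, -0.0, -1.0]]
ft_force: [0.6, -0.7, -0.2]
opening: 0.003
finger_force: 0.0
```

Emit:
servo_tool:
  targets:
    - [1, -0.3, 0, 0, 0, 0, 0]
    - [1, 0, 0, 0, 0, 0, 0]

```text
time_s: 7.7
tcp_pos: [0.5889, -0.0611, 0.087]
orientation: [[-0.994, -0.107, 0.001], [-0.107, 0.994, -0.0], [-0.001, -0.0, -1.0]]
ft_force: [0.5, -0.9, -0.6]
opening: 0.001
finger_force: 0.0
```

Emit:
servo_tool:
  targets:
    - [1, -0.3, 0, 0, 0, 0, 0]
    - [1, 0, 0, 0, 0, 0, 0]

```text
time_s: 7.87
tcp_pos: [0.5909, -0.0608, 0.0867]
orientation: [[-0.994, -0.107, -0.002], [-0.107, 0.994, 0.0], [0.002, 0.0, -1.0]]
ft_force: [-3.1, -0.1, 1.7]
opening: 0.0
finger_force: 1.7
```

Emit:
servo_tool:
  targets:
    - [1, -0.3, 0, 0, 0, 0, 0]
    - [1, 0, 0, 0, 0, 0, 0]

```text
time_s: 8.03
tcp_pos: [0.5912, -0.0607, 0.0867]
orientation: [[-0.994, -0.108, -0.009], [-0.108, 0.994, -0.0], [0.009, 0.001, -1.0]]
ft_force: [-13.9, -0.7, 10.3]
opening: 0.005
finger_force: 7.2
```

Emit:
servo_tool:
  targets:
    - [1, -0.2, 0, 0, 0, 0, 0]
    - [1, 0, 0, 0, 0, 0, 0]

```text
time_s: 8.2
tcp_pos: [0.5915, -0.0605, 0.0867]
orientation: [[-0.994, -0.108, -0.013], [-0.108, 0.994, -0.0], [0.013, 0.001, -1.0]]
ft_force: [-21.1, -1.7, 15.6]
opening: 0.003
finger_force: 10.5
```

It's a rigid stop: the position holds at x=0.591 while the force rises, and that fits the valve axis being 33 mm ahead of the cover edge. Next I'll back off, lift, and hover beside the disc.

Emit:
servo_tool:
  targets:
    - [1, 0.9, 0, 0, 0, 0, 0]
    - [1, 1.5, 0, 0, 0, 0, 0]
    - [1, 0, 0, -2, 0, 0, 0]
    - [1, 2, -0.7, -1.8, 0, 0, 0.5]
    - [1, 3, -1, 0, 0, 0, 0]
    - [1, 3, -1, 0, 0, 0, 0]
    - [1, 0.7, 0, 0, 0, 0, 0]
    - [1, 0, 0, 0, 0, 0, 0]

```text
time_s: 8.87
tcp_pos: [0.4875, -0.0986, 0.1247]
orientation: [[-0.995, -0.096, 0.0], [-0.096, 0.995, 0.0], [-0.0, 0.0, -1.0]]
ft_force: [-0.3, -0.3, 0.5]
opening: 0.007
finger_force: 0.0
```

```bash
python3 - <<'E'
from h import *
import h
h.YAW=np.radians(5.6);B=bx(h.YAW);A=np.array([.5596,-.1281])
s=state();print(s["tcp_pos"],"rel axis box mm",1000*B.T@(s["tcp_pos"][:2]-A),s["joint_positions"][5])
to((*(A+B@[-.067,.037]),.12),h.YAW)
c=save("wrist","w3");t=camera("side")
im=c["color"].copy()
for p,z in(((0,0),.051),((-.057,0),.045)):
    u=proj(c,(*(A+B@p),z));cv2.circle(im,(int(u[0]),int(u[1])),3,(255,0,0),-1);print(u)
for q in(.1,.2,.3):
    d=A+B@(-.057*np.array([np.cos(q),np.sin(q)]));u=proj(c,(*d,.051));print(q,u,proj(t,(*d,.051)))
im2=t["color"][220:320,200:320]
im=np.hstack([im[100:420],0*im[100:420,:0]]);b=cv2.resize(im2,(240,200))
im[:10]=im[:10];o=np.hstack([im,cv2.copyMakeBorder(b,0,120,0,0,0)])
cv2.imwrite("pics/w3.png",np.clip(o.astype(int)*1.5,0,255).astype(np.uint8)[:,:,::-1])
E
```

```text
[ 0.48745926 -0.09858508  0.12470293] rel axis box mm [-68.91629203  36.41375881] -2.1103497402131492
turn z -0.09 shift cm [-0.19  0.06  0.47] tilt [ 0.e+00  3.e-04 -1.e+00]
(np.float64(225.84545931740166), np.float64(313.7443443982658))
(np.float64(224.07506980234612), np.float64(238.2802874877012))
0.1 (np.float64(214.82103934010388), np.float64(241.44166675053216)) (np.float64(247.67904405594896), np.float64(276.85084442112395))
0.2 (np.float64(206.86448725446058), np.float64(242.611877853229)) (np.float64(249.23881353466496), np.float64(278.52487340839576))
0.3 (np.float64(199.12580146136807), np.float64(244.52928838842172)) (np.float64(251.04853245949806), np.float64(280.0890273884611))
```

View pics/w3.png

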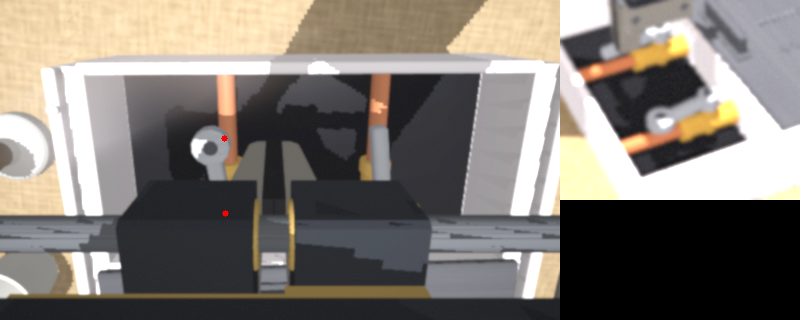

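The disc is at about (209,247), which fits q≈0.17 within 4 mm, and the closed fingers (tips around columns 245–315) are clear of it. I'll descend beside it and push along the arc.

Emit:
servo_tool:
  targets:
    - [1, 0, 0.2, 3, 0, 0, 0]
    - [1, 0, 0, 2.5, 0, 0, 0]
    - [1, 0, 0, 1.5, 0, 0, 0]
    - [1, 0, 0, 0.5, 0, 0, 0]
    - [1, 0, 0, 0, 0, 0, 0]

```text
time_s: 9.38
tcp_pos: [0.4883, -0.0956, 0.0485]
orientation: [[-0.995, -0.099, -0.002], [-0.099, 0.995, 0.001], [0.002, 0.001, -1.0]]
ft_force: [0.1, -0.2, -0.5]
opening: 0.003
finger_force: 0.0
```

Emit:
servo_tool:
  targets:
    - [1, 0, -0.6, 0, 0, 0, 0]
    - [1, 0, -0.6, 0, 0, 0, 0]
    - [1, 0, -0.6, 0, 0, 0, 0]
    - [1, -0.1, -0.6, 0, 0, 0, 0]
    - [1, -0.1, -0.6, 0, 0, 0, 0]
    - [1, -0.1, -0.6, 0, 0, 0, 0]
    - [1, -0.3, -0.7, 0, 0, 0, 0]
    - [1, -0.3, -0.7, 0, 0, 0, 0]
    - [1, 0, 0, 0, 0, 0, 0]

```text
time_s: 10.13
tcp_pos: [0.503, -0.1469, 0.0499]
orientation: [[-0.995, -0.097, 0.001], [-0.097, 0.995, -0.001], [-0.001, -0.001, -1.0]]
ft_force: [-1.1, -0.1, -0.7]
opening: 0.003
finger_force: 0.2
```

Emit:
servo_tool:
  targets:
    - [1, -0.4, -0.6, 0, 0, 0, 0]
    - [1, -0.4, -0.5, 0, 0, 0, 0]
    - [1, -0.6, -0.55, 0, 0, 0, 0]
    - [1, -0.6, -0.5, 0, 0, 0, 0]
    - [1, -0.5, -0.4, 0, 0, 0, 0]
    - [1, -0.4, -0.4, 0, 0, 0, 0]
    - [1, 0, 0, 0, 0, 0, 0]

```text
time_s: 10.72
tcp_pos: [0.5355, -0.1727, 0.0501]
orientation: [[-0.995, -0.098, 0.002], [-0.098, 0.995, -0.001], [-0.002, -0.001, -1.0]]
ft_force: [0.1, -0.4, 0.0]
opening: 0.006
finger_force: 0.0
```

Emit:
servo_tool:
  targets:
    - [1, -0.4, 0, 0, 0, 0, 0]
    - [1, 0, 0, 0, 0, 0, 0]

```text
time_s: 10.88
tcp_pos: [0.5387, -0.1716, 0.0501]
orientation: [[-0.995, -0.098, 0.001], [-0.098, 0.995, -0.001], [-0.001, -0.001, -1.0]]
ft_force: [-0.1, -0.0, -0.3]
opening: 0.005
finger_force: 0.1
```

Emit:
servo_tool:
  targets:
    - [1, -0.25, -0.2, 0, 0, 0, 0]
    - [1, 0, 0, 0, 0, 0, 0]

```text
time_s: 11.05
tcp_pos: [0.541, -0.1731, 0.0499]
orientation: [[-0.995, -0.098, 0.001], [-0.098, 0.995, 0.0], [-0.001, -0.0, -1.0]]
ft_force: [-0.9, 0.3, 0.4]
opening: 0.006
finger_force: 0.2
```

Emit:
servo_tool:
  targets:
    - [1, -0.25, 0, 0, 0, 0, 0]
    - [1, 0, 0, 0, 0, 0, 0]

```text
time_s: 11.22
tcp_pos: [0.5434, -0.173, 0.0499]
orientation: [[-0.995, -0.098, 0.0], [-0.098, 0.995, -0.0], [-0.0, -0.0, -1.0]]
ft_force: [0.3, -0.0, -0.3]
opening: 0.007
finger_force: 0.3
```

```bash
python3 - <<'E'
from h import *
s=camera("side");w=camera("wrist")
a=cv2.resize(s["color"][210:330,210:340],(520,480),interpolation=2)
b=cv2.resize(w["color"],(280,210));b=cv2.copyMakeBorder(b,0,270,0,0,0)
cv2.imwrite("pics/s4.png",np.clip(np.hstack([a,b]).astype(int)*1.4,0,255).astype(np.uint8)[:,:,::-1])
E
```

```text
(no output)
```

View pics/s4.png

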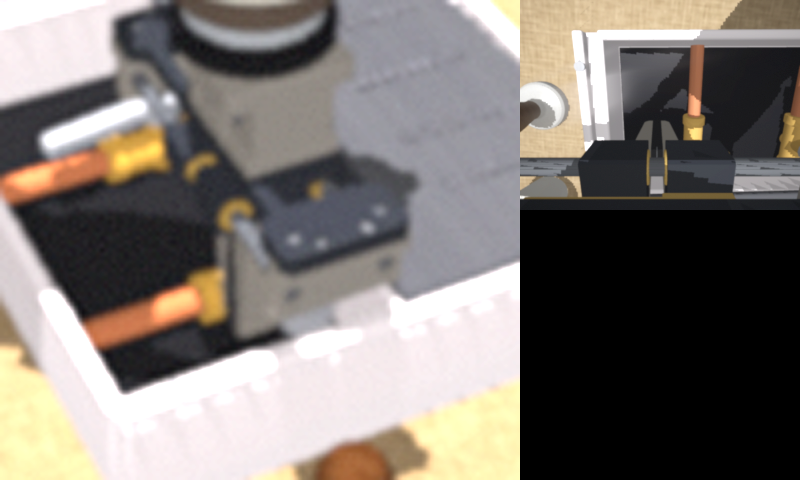

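The disc shows beyond the finger at about (310,325), nearly across the pipe. I'll keep going until the stop.

Emit:
servo_tool:
  targets:
    - [1, -0.25, 0, 0, 0, 0, 0]
    - [1, 0, 0, 0, 0, 0, 0]

```text
time_s: 11.48
tcp_pos: [0.5452, -0.1727, 0.0497]
orientation: [[-0.995, -0.098, -0.001], [-0.098, 0.995, -0.0], [0.001, 0.0, -1.0]]
ft_force: [-2.1, -0.7, 1.3]
opening: 0.004
finger_force: 1.5
```

Emit:
servo_tool:
  targets:
    - [1, -0.25, 0, 0, 0, 0, 0]
    - [1, 0, 0, 0, 0, 0, 0]

```text
time_s: 11.65
tcp_pos: [0.5458, -0.1727, 0.0496]
orientation: [[-0.995, -0.099, -0.006], [-0.099, 0.995, -0.0], [0.006, 0.001, -1.0]]
ft_force: [-11.2, -2.8, 7.8]
opening: 0.006
finger_force: 5.8
```

Emit:
servo_tool:
  targets:
    - [1, 0.6, 0, 0, 0, 0, 0]
    - [1, 1.5, 0, 0, 0, 0, 0]
    - [1, 0, 0, -3, 0, 0, 0]
    - [1, 0, 0, -4, 0, 0, 0]
    - [1, 0, 0, -4, 0, 0, 0]
    - [1, 3, 2, -2, 0, 0, 0]
    - [1, 3, 2, -2, 0, 0, 0]
    - [1, 3, 2, 0, 0, 0, 0]
    - [1, 0, 2, 0, 0, 0, 0]
    - [1, 0, 2, 0, 0, 0, 0]
    - [1, 0, 2, 0, 0, 0, 0]
    - [1, 0, 0, 0, 0, 0, 0]

```text
time_s: 12.65
tcp_pos: [0.4258, -0.0612, 0.2]
orientation: [[-0.995, -0.101, 0.002], [-0.101, 0.995, 0.001], [-0.002, 0.001, -1.0]]
ft_force: [-0.1, -0.8, -0.1]
opening: 0.003
finger_force: 0.0
```

```bash
python3 - <<'E'
from h import *
s=camera("side");t=camera("top")
a=cv2.resize(s["color"][175:345,170:390],(440,340),interpolation=2)
b=cv2.resize(t["color"][150:300,230:400],(360,318),interpolation=2);b=cv2.copyMakeBorder(b,0,22,0,0,0)
cv2.imwrite("pics/s5.png",np.clip(np.hstack([a,b]).astype(int)*1.4,0,255).astype(np.uint8)[:,:,::-1])
E
```

```text
(no output)
```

View pics/s5.png

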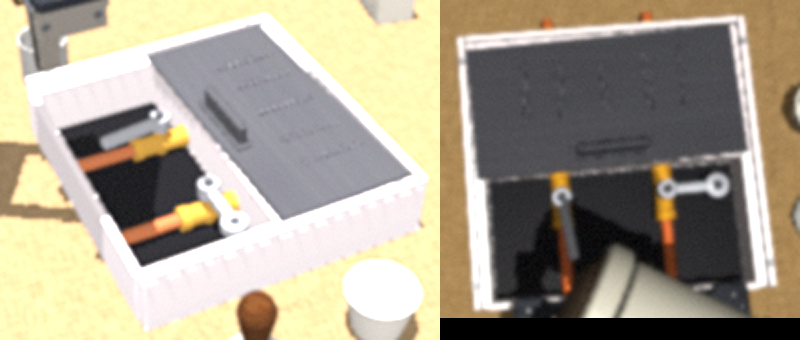

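The marked handle runs from its axis at (667,189) to its disc at (717,185), parallel to the cover's edge, so it is fully shut. The plain handle is unchanged, the cover is against the rear stop, and the arm is clear.

```bash
python3 -c "
from plant import *
print(job_done())"
```

```text
the job is handed in; nothing more can be done
None
```

I slid the cover back to the rear stop and pushed the disc-ended valve shut to its stop, leaving the plain handle and the things around the box untouched, and handed the job in after about 13 s of robot time; no verdict was shown.

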